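# Pinch the brick-stamp cassette out of its drawer

### The arm

A 6-joint arm with a two-finger parallel gripper is mounted at the origin on the work surface; the furniture and walls round the work are solid. World frame = base frame: x ahead of the robot, y to its left, z up, the work surface at z = 0. Lengths are in mm, angles in degrees, forces in N, time in s.
With the tool pointing down it reaches from about 350 to 850 mm from the base axis. Payload 8.1 kg.
Tool frame: the origin (TCP) lies at the very end of the fingers, on their centre line; the grasp point (between the pads) lies 19 mm behind it (r.grip_point_offset is the distance from the TCP to the grasp point, in mm); z points along the fingers, y is the line along which they close (so a half turn about z gives the same grasp; the last joint's range is limited). The gripper opens to 85 mm and grips with 20 to 120 N. Pads are 22 mm wide; open, the fingers measure 114 mm over their backs; the gripper's body (76 mm by 85 mm) begins 54 mm behind the grasp point. The pads swing forward as they close: fully open they stand 13 mm farther back than shut.
Start: joints at [-75.08, 7.471, 85.268, -0, 87.261, -4.893], TCP at [203.39, -564.48, 231.292] pointing down, gripper open.
Joint ranges: [-169.43, 169.43], [-51.17, 129.36], [1.28, 143.12], [-76.62, 256.62], [0, 156.53], [-152.29, 152.29]. Speed limits (degrees/s): [136.94, 136.94, 159.86, 180, 180, 180].

### API

Orientations are given as [roll, pitch, yaw] about the fixed x, y, z axes, in that order (R = Rz(yaw) Ry(pitch) Rx(roll)).
In Python, from bench import status, eyes, r gives the robot as it stands.
- The arm moves only by the shell command python3 -m handwheel 'ROWS' [FORCE]. ROWS is a JSON object whose one key "series" holds a list that holds one entry, the list of rows, each a list of 7 numbers: the shift along the tool's x, y, z in cm, then the turn, a rotation vector about the tool's x, y, z in rad, then the opening, from 0 (shut) to 1 (fully open). In form: {"series": [[[tx, ty, tz, rx, ry, rz, claw], ...]]}. A call has 1 to 12 rows; each row is the pose to reach, as a shift and turn from the pose commanded when the call began, along the tool's axes at that moment; what a row does not reach only later rows make up. A row lasts 1/8 s, in which the tool goes at most 62.5 mm and 10.7 degrees, less where a joint would pass 70% of its speed; a pose out of reach is approached as far as the arm can. A call with a gripper value outside its range is refused whole. The fingers move at their own pace and stop on an object; FORCE is the grip in N (left out, the last holds). Time passes only in rows, so rows that repeat a pose let the fingers close. It gives the time, the measured TCP pose, the force, the opening and the grip force at its end, in the units of the state.
- status.sense(): the state, without advancing time (a new reading comes with each control period).
- eyes.snapshot(name): name is "side" or "top"; returns a dict with "img" (480x640x3 uint8, red, green, blue), "mtx" (3x3 intrinsics, pixels), "R" (3x3) and "t" (3): a world point X has camera coordinates R X + t. Camera axes: x right, y down, z forward; pixel columns grow to the right and rows downward; lengths in mm; the calibration is good to about 2 mm. A picture is of the moment at which its call begins. There is no depth.
- r.hand_in(): hands the job in; it is judged then, once.
The state is a dict: "time": time; "joint_pos": joint angles; "qd": joint speeds; "joint_efforts": joint torques, N m; "tool_pos": TCP position; "tcp_rot": TCP orientation; "ft_force": force on the tool from outside, world axes, zero at the start; "wrist_torque": the same for the moment, N m; "finger_gap": finger opening in mm; "grip_force": force on a finger pad.
Only numpy, scipy, OpenCV 4.12 (cv2) and the standard library are available. Lean on these libraries where they do the work, as an engineer would, in place of code of your own. Each camera call takes 0.05 s, during which the arm holds its last target. There are 200 camera calls.

### The job

Pull open the green-fronted drawer of the plywood stamp unit by its bar handle, pinch together the two orange side catches of the white cassette so that it comes unlocked from its dock, and lift it straight out until it is well clear above the top of the unit, a hand's width or so. Finish while holding it there, level and still, both catches still pinched in the fingers: do not put it down or let go. Leave the drawer standing open, the grey cassette with blue catches locked in its place, and the other things on the table where they are.

Things in the scene. Friction and masses are not known exactly. Their poses are not given: they have to be found in the camera images.
- stamp_unit: plywood drawer unit, fixed to the table, 150 deep (x) x 284 wide (y) x 105 high mm. Origin: centre of its underside, on the table; front faces its own -x; z up. One drawer, green front 12 mm thick, 14 to 92 mm above the table, outer face 77 mm in front of the origin when shut. Drawer floor top is 22 mm, side walls 45 mm above the table. The carcass covers all behind x = -67 mm of this frame.
- drawer (a joint): how far the drawer is pulled out, m: 0 = shut, 0.12 = fully open against its stop; slides toward the unit's own -x. Friction 2.5 N plus damping 6 N per m/s; stays where it is left. From about 0.085 a docked cassette is clear of the carcass.
- drawer_handle (a point): middle of the drawer's steel bar handle: round bar 10 mm thick, 110 mm long, level, along the unit's y, on two posts 100 mm apart; its axis is 40 mm in front of the drawer's face and 75 mm above the table (30 mm below the unit's top). Can be pinched or hooked from above. Moves with the drawer.
- dock_left (a point): left dock in the drawer: point on the drawer floor under its middle, 62 mm left (+y) of the unit's middle, 59 mm behind the drawer front's outer face. Moves with the drawer. Black lips 26 to 37.5 mm either side of the dock's middle, tops 20.5 mm above the floor; low guides and end stops to 14 mm. Either cassette may be in either dock.
- dock_right (a point): the same point of the right dock, 62 mm right (-y) of the unit's middle
- brick_cassette: the cassette to take: white shell, five terracotta stamp faces on top, two ORANGE side catches; 70 long (x) x 60 over the hooks (y) x 64 mm high, about 0.24 kg. Origin: centre of its underside, 22 mm above the table when seated, 1.5 mm play; y across the catches, z up. Middle 28 mm wide, 54 high with stamps; end cheeks (25 to 35 mm from the middle in x) 44 wide, 30 high.
- brick_cassette_left_pad (a point): middle of the outer face of the left ribbed press pad of the white cassette: +28 mm in y and 50 mm above the cassette's origin when sprung out; moves inward with its catch. Pad 30 mm wide in x, 36 to 64 mm above the underside. Pads are 56 mm apart over their faces, 42 mm when fully pinched. A grip of 20 to 60 N here bottoms both catches and carries the cassette.
- brick_cassette_right_pad (a point): the same point of the right press pad, at -28 mm in y
- brick_cassette_left (a joint): left (+y) orange catch, m: 0 = sprung out, its hook 4 mm under the dock's lip (locked); 0.007 = pressed fully in. The hook clears the lip from about 0.0045; with both catches pinched the cassette lifts straight up freely. Spring 2 N at the start of travel, 5.5 N at the end.
- brick_cassette_right (a joint): right (-y) orange catch, likewise
- roof_cassette: the other cassette, to be left locked in its dock: same shape and size, grey shell, dark brown stamp faces, BLUE catches. Origin: centre of its underside. 124 mm beside the white one.
- clay_tile: bystander: ribbed brown clay slab, 58 x 86 x 4 mm, lying on the unit's top; origin: centre of its underside
- tin: bystander: small red-lidded tin, 56 x 84 x 20 mm; origin: centre of its underside
- ring_cutter: bystander: round tin cutter, 58 mm across, 28 high; origin: centre of its underside
- knot_block: bystander: small wooden block with two dimples, 30 x 46 x 26 mm; origin: centre of its underside
- lump: bystander: lump of brown clay, 47 x 51 x 40 mm; origin: centre of its underside
- odds_bowl: bystander: earthenware bowl of offcuts, 108 mm across, 53 high; origin: centre of its underside
- yellow_house: bystander: yellow half-timbered model house, 82 x 78 x 136 mm; origin: centre of its underside

How it is judged:
By the outcome, as a careful person would: the job done as asked, in the order asked, and still so for the second after the job is handed in, while the arm keeps its last pose, push and grip.
It also fails if it takes over 51 s, if anything falls off the work surface, if the arm or the gripper's body presses on something with over 40 N, if the wrist force passes 120 N, or if a joint passes its speed limit or range.

## Working session

There is one attempt and no reset: what is moved stays moved. The work goes in short steps, Python scripts to look and compute and a shell command to move; the robot and the scene stay as the last step left them, time stands still between calls to the robot, and variables do not carry over. Pictures are saved under pics/ and viewed, at most 10 in all, crops included, and the job is handed in when it is done.

```bash
mkdir -p pics
python3 - <<'E'
from bench import status, eyes, r
import cv2,numpy as np
for n in("side","top"):
    s=eyes.snapshot(n); cv2.imwrite(f"pics/{n}0.png",s["img"][:,:,::-1]); np.savez(f"pics/{n}0.npz",**s)
    print(n,(-s["R"].T@s["t"]).round(),s["R"].round(2).tolist())
s=status.sense();print(s["time"],s["tool_pos"],s["tcp_rot"],s["finger_gap"],s["ft_force"])
E
```

```text
side [252. 848. 683.] [[-0.94, -0.35, -0.02], [-0.19, 0.56, -0.81], [0.29, -0.75, -0.59]]
top [ 390.  103. 1039.] [[0.02, -1.0, 0.01], [-0.99, -0.03, -0.16], [0.16, -0.01, -0.99]]
0.1 [ 203.25610419 -563.9743303   230.30687716] [-1.79901398e+02 -8.96845992e-03  1.98139046e+01] 85.51009363538412 [-0.25999417 -0.55945893  0.15451098]
```

View pics/top0.png

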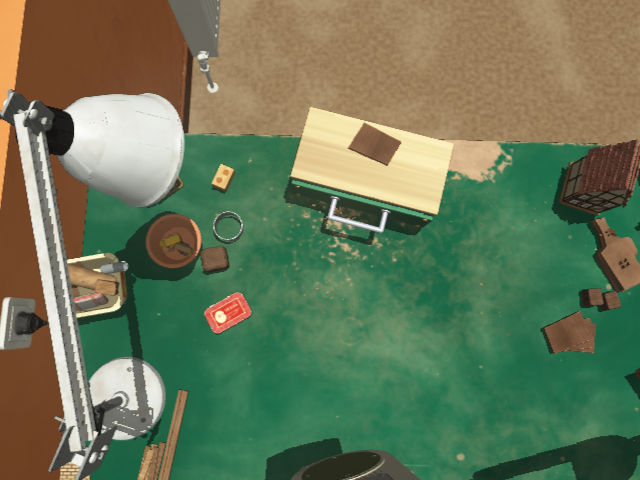

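View pics/side0.png

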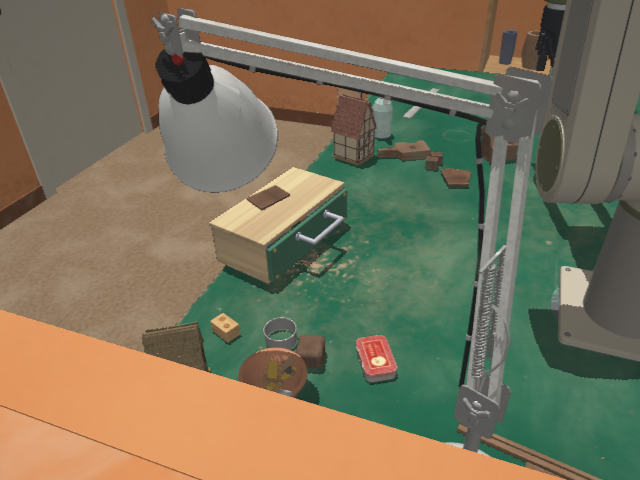

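Top view: the unit's plywood top has corners near (310,108), (453,142), (437,215) and (291,178). The handle bar runs from about (330,219) to (382,230), and the drawer is shut. The side view agrees, with the handle around (320,230). The lamp head at (120,150) in the top view stands left of the unit.

```bash
cat > h.py <<'E'
import numpy as np,cv2
from bench import status,eyes
def ray(s,px,z):
    c=-s["R"].T@s["t"]; d=s["R"].T@np.linalg.inv(s["mtx"])@np.array([px[0],px[1],1.]); return c+d*(z-c[2])/d[2]
def proj(s,X):
    p=s["mtx"]@(s["R"]@np.array(X,float)+s["t"]); return p[:2]/p[2]
def tri(s1,p1,s2,p2):
    P=[s["mtx"]@np.c_[s["R"],s["t"]] for s in(s1,s2)]
    x=cv2.triangulatePoints(P[0],P[1],np.array(p1,float),np.array(p2,float)).ravel(); return x[:3]/x[3]
def toolmove(s,target,R=None):
    "shift in tool axes, cm"
    from scipy.spatial.transform import Rotation as Ro
    Rt=Ro.from_euler("xyz",s["tcp_rot"],degrees=True).as_matrix()
    return Rt.T@(np.array(target)-s["tool_pos"])/10
E
python3 - <<'E'
from h import *
s=dict(np.load("pics/top0.npz")); sd=dict(np.load("pics/side0.npz"))
hsv=cv2.cvtColor(s["img"],cv2.COLOR_RGB2HSV)
m=cv2.inRange(hsv,(14,50,150),(32,170,255)); m[:,:285]=0;m[:,460:]=0;m[:100]=0;m[230:]=0
m=cv2.morphologyEx(m,cv2.MORPH_OPEN,np.ones((5,5)))
c=max(cv2.findContours(m,0,1)[0],key=cv2.contourArea)
pts=np.array([ray(s,p,105)[:2] for p in c[:,0]],np.float32)
box=cv2.boxPoints(cv2.minAreaRect(pts)); print(cv2.minAreaRect(pts)); print(box.round())
b=cv2.inRange(hsv,(0,0,120),(180,45,255)); b[:,:322]=0;b[:,395:]=0;b[:195]=0;b[240:]=0
ys,xs=np.nonzero(b); print(len(xs),xs.min(),xs.max(),ys.min(),ys.max())
hp=np.array([ray(s,p,75)[:2] for p in zip(xs,ys)],np.float32)
# coordinates in unit frame
for e in (box[1]-box[0],box[2]-box[1]):
    if np.linalg.norm(e)>220: v=e
if v[1]<0: v=-v
yaw=np.arctan2(-v[0],v[1]); ux=np.array([np.cos(yaw),np.sin(yaw)]);uy=np.array([-np.sin(yaw),np.cos(yaw)])
ctr=box.mean(0); print("ctr",ctr,"yaw",np.degrees(yaw))
l=np.c_[(hp-ctr)@ux,(hp-ctr)@uy]; print("handle local min/max",l.min(0),l.max(0))
bar=l[l[:,0]<l[:,0].min()+10]; print("bar",bar.mean(0),np.polyfit(bar[:,1],bar[:,0],1))
for lx,ly,z in((-117,0,75),(-117,55,75),(-117,-55,75)):
    X=[*(ctr+lx*ux+ly*uy),z]; print(np.round(X),proj(s,X).round(1),proj(sd,X).round(1))
print("lamp",tri(s,(183,150),sd,(277,135)),tri(s,(130,95),sd,(200,185)), "bottom rim?")
E
```

```text
((694.9901733398438, -17.960769653320312), (222.02420043945312, 334.47216796875), 1.6353706121444702)
[[ 579.  146.]
 [ 589. -188.]
 [ 811. -182.]
 [ 801.  152.]]
476 328 389 196 232
ctr [694.9902  -17.96077] yaw -88.364624
handle local min/max [ -85.55814 -141.51683] [ 31.591808 -71.00341 ]
bar [-79.281075 -99.64026 ] [  0.08846912 -70.46598417]
[692.  99.  75.] [311.3 160.4] [254.9 240.8]
[747. 101.  75.] [311.1 133.4] [230.3 236.1]
[637.  97.  75.] [311.4 187.9] [280.3 245.5]
lamp [573.36015306 259.03658095 396.50894711] [657.02661225 344.18557903 356.27302437] bottom rim?
```

Run:
```python
from h import *
s=dict(np.load("pics/top0.npz")); sd=dict(np.load("pics/side0.npz"))
hsv=cv2.cvtColor(s["img"],cv2.COLOR_RGB2HSV)
print(hsv[150,330],hsv[200,400],hsv[120,480],hsv[80,300],hsv[225,355])
from itertools import product
m=cv2.inRange(hsv,(14,50,205),(35,200,255)); m[:,:285]=0;m[:,457:]=0;m[:100]=0;m[230:]=0
m=cv2.morphologyEx(m,cv2.MORPH_OPEN,np.ones((5,5)))
c=max(cv2.findContours(m,0,1)[0],key=cv2.contourArea)
pts=np.array([ray(s,p,105)[:2] for p in c[:,0]],np.float32)
rc=cv2.minAreaRect(pts); print(rc)
box=cv2.boxPoints(rc)
man=np.array([ray(s,p,105)[:2] for p in((310,108),(453,142),(437,215),(291,178))]); print("man",man.round(),man.mean(0))
v=max((box[1]-box[0],box[2]-box[1]),key=np.linalg.norm); v=v*np.sign(v[1])
yaw=np.arctan2(-v[0],v[1]); ux=np.array([np.cos(yaw),np.sin(yaw)]);uy=np.array([-np.sin(yaw),np.cos(yaw)])
ctr=box.mean(0); print("ctr",ctr,"yaw",np.degrees(yaw))
b=cv2.inRange(hsv,(0,0,140),(180,60,255)); b[:,:322]=0;b[:,395:]=0;b[:195]=0;b[240:]=0
ys,xs=np.nonzero(b)
hp=np.array([ray(s,p,75)[:2] for p in zip(xs,ys)]); l=np.c_[(hp-ctr)@ux,(hp-ctr)@uy]; l=l[l[:,0]<-80]
print(len(l),l.min(0),l.max(0)); bar=l[l[:,0]<l[:,0].min()+14]; print("bar",bar.mean(0),np.polyfit(bar[:,1],bar[:,0],1))
for lx,ly in((-117,0),(-117,55),(-117,-55)):
    X=[*(ctr+lx*ux+ly*uy),75]; print(np.round(X),proj(s,X).round(1),proj(sd,X).round(1))
H=[*(ctr-117*ux),75.]
for n,w in(("top",s),("side",sd)):
    q=proj(w,H).astype(int); x0,y0=q-60
    im=w["img"][y0:y0+120,x0:x0+120,::-1].copy()
    for lx,ly,z in((-117,0,75),(-117,55,75),(-117,-55,75),(-75,142,105),(-75,-142,105)):
        p=proj(w,[*(ctr+lx*ux+ly*uy),z])-q+60
        cv2.circle(im,tuple(int(v) for v in p),1,(0,0,255),-1)
    cv2.imwrite(f"pics/c_{n}.png",cv2.resize(im,(390,390),interpolation=0))
a=[cv2.imread(f"pics/c_{n}.png") for n in("top","side")]; cv2.imwrite("pics/c.png",np.hstack(a))
st=status.sense(); print("to handle above, cm",toolmove(st,[H[0],H[1],180]))
```

```text
[ 22  83 236] [ 24  69 248] [ 17 103 156] [ 17  97 163] [105   9 165]
((688.093017578125, -24.270721435546875), (298.9180908203125, 149.05335998535156), 77.1343002319336)
man [[ 786.  104.]
 [ 726. -169.]
 [ 584. -137.]
 [ 647.  136.]] [685.73299814 -16.52961886]
ctr [688.093    -24.270721] yaw -12.865705
431 [-128.44000539  -48.12342053] [-82.34024701  64.88312414]
bar [-122.67038961    9.19801616] [ 7.92911001e-03 -1.22743322e+02]
[574.   2.  75.] [360.7 221.1] [326.8 225.6]
[586.  55.  75.] [332.7 214.1] [311.8 238.6]
[562. -52.  75.] [388.7 228.2] [340.8 213.4]
to handle above, cm [ 54.05880242 -40.64947748   5.10911196]
```

View pics/c.png

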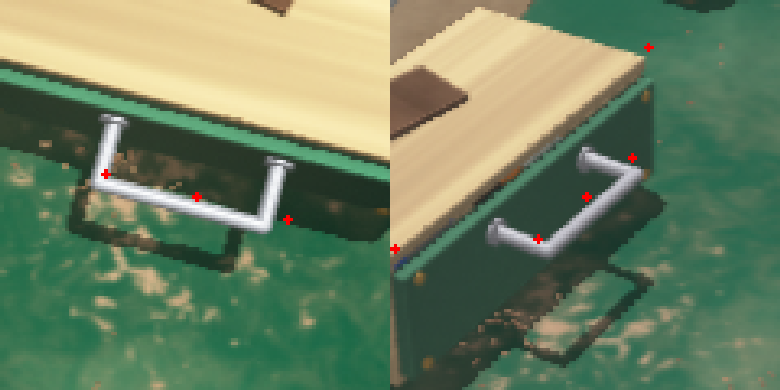

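The top view crop shows the bar running from px (330,219) to (382,230). That puts the handle middle near world (570, 11, 75) and the unit's yaw at -12.9°. The plywood mask had floor bleeding into its right end, so I trust the bar itself. I'm moving to above the handle and turning the tool so the fingers close along the unit's x.

```bash
python3 -m handwheel '{"series":[[[5,-3.8,0.4,0,0,-0.05,0.4],[10,-7.7,0.9,0,0,-0.15,0.4],[15,-11.6,1.4,0,0,-0.25,0.4],[20,-15.4,1.9,0,0,-0.35,0.4],[25,-19.3,2.4,0,0,-0.45,0.4],[30,-23.1,2.8,0,0,-0.55,0.4],[35,-27,3.3,0,0,-0.65,0.4],[40,-30.8,3.8,0,0,-0.75,0.4],[45,-34.7,4.3,0,0,-0.85,0.4],[50,-38.5,4.7,0,0,-0.95,0.4],[54,-41.6,5.1,0,0,-1,0.4],[54,-41.6,5.1,0,0,-1,0.4]]]}' 30
python3 - <<'E'
from h import *
s=dict(np.load("pics/top0.npz")); sd=dict(np.load("pics/side0.npz"))
print("tri",tri(s,(356,224.5),sd,(328.2,230.7)), proj(s,[570.4,11.2,75]),proj(sd,[570.4,11.2,75]))
st=status.sense();print(st["time"],st["tool_pos"],st["tcp_rot"],st["finger_gap"])
E
```

```text
time: 1.6
tool_pos: [570.9, 13.7, 178.8]
tcp_rot: [-179.9, -0.0, 77.4]
ft_force: [-0.4, -0.7, 0.5]
finger_gap: 34.0
grip_force: 0.0
tri [568.19741841  10.0245997   68.87885363] [355.73114237 222.87324106] [326.86752425 228.34470336]
1.6 [570.90633418  13.66048612 178.84022113] [-1.79878319e+02 -3.49747454e-02  7.74142671e+01] 34.00514069942333
```

```bash
python3 -m handwheel '{"series":[[[-0.3,0,4,0,0,0,0.4],[-0.3,0,7,0,0,0,0.4],[-0.3,0,9.5,0,0,0,0.4],[-0.3,0,11,0,0,0,0.4],[-0.3,0,12,0,0,0,0.4],[-0.3,0,12,0,0,0,0.4],[-0.3,0,12,0,0,0,0],[-0.3,0,12,0,0,0,0],[-0.3,0,12,0,0,0,0],[-0.3,0,12,0,0,0,0],[-0.3,0,12,0,0,0,0]]]}' 25
python3 - <<'E'
from h import *
s=eyes.snapshot("top");s2=eyes.snapshot("side")
cv2.imwrite("pics/g.png",np.hstack([cv2.resize(s["img"][150:270,290:430,::-1],(390,334)),cv2.resize(s2["img"][150:270,250:390,::-1],(390,334))]))
E
```

```text
time: 2.98
tool_pos: [567.5, 7.6, 61.0]
tcp_rot: [-179.7, 0.0, 77.1]
ft_force: [-15.0, 2.5, 10.8]
finger_gap: 8.4
grip_force: 26.5
```

```bash
python3 -m handwheel '{"series":[[[0,-0.6,0,0,0,0,0],[0,-1.6,0,0,0,0,0],[0,-2.8,0,0,0,0,0],[0,-4,0,0,0,0,0],[0,-5.2,0,0,0,0,0],[0,-6.4,0,0,0,0,0],[0,-7.6,0,0,0,0,0],[0,-8.8,0,0,0,0,0],[0,-10,0,0,0,0,0],[0,-10.9,0,0,0,0,0],[0,-11.3,0,0,0,0,0],[0,-11.3,0,0,0,0,0]]]}'
```

```text
time: 4.58
tool_pos: [459.2, 33.7, 61.0]
tcp_rot: [180.0, -0.1, 77.1]
ft_force: [0.6, 8.3, 4.4]
finger_gap: 9.0
grip_force: 26.0
```

```bash
python3 -m handwheel '{"series":[[[0,0,0,0,0,0,0.35],[0,0,0,0,0,0,0.35],[0,0,-0.5,0,0,0,0.35],[0,0,-3,0,0,0,0.35],[0,0,-7,0,0,0,0.35],[0,0,-11,0,0,0,0.35],[-3,0,-14,0,0,0,0.5],[-8,0,-16,0,0,0,0.7],[-13,0,-16,0,0,0,0.85],[-18,0,-16,0,0,0,0.85],[-20,0,-16,0,0,0,0.85],[-20,0,-16,0,0,0,0.85]]]}'
python3 - <<'E'
from h import *
a=[]
for n in("top","side"):
    s=eyes.snapshot(n); np.savez(f"pics/{n}1.npz",**s); 
    y,x=(130,260) if n=="top" else(160,210)
    a.append(cv2.resize(s["img"][y:y+170,x:x+200,::-1],(400,340),interpolation=cv2.INTER_CUBIC))
cv2.imwrite("pics/d.png",np.hstack(a))
E
```

```text
time: 6.08
tool_pos: [414.4, -164.0, 220.4]
tcp_rot: [-180.0, 0.0, 76.9]
ft_force: [0.7, 0.1, 0.2]
finger_gap: 72.6
grip_force: 0.0
```

View pics/d.png

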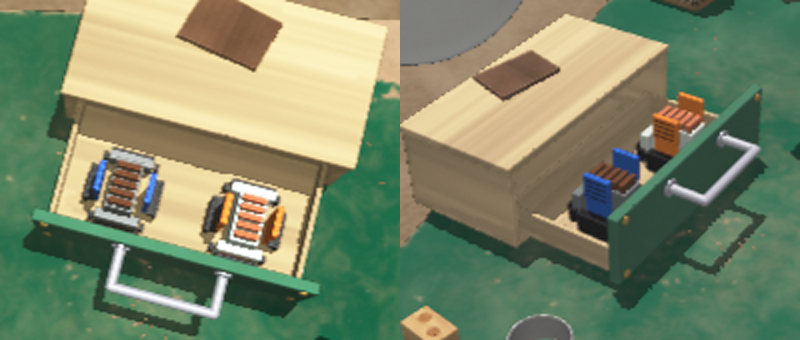

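The drawer stands open. The white cassette with orange catches is in the right dock, with top view pads near px (367,236) and (399,242). The blue-catch cassette is in the left dock. Next I measure the orange pads and terracotta faces.

Run:
```python
from h import *
s=dict(np.load("pics/top1.npz")); sd=dict(np.load("pics/side1.npz"))
def comps(w,lo,hi,roi,z,k=4):
    hsv=cv2.cvtColor(w["img"],cv2.COLOR_RGB2HSV); m=cv2.inRange(hsv,lo,hi); q=np.zeros_like(m); x0,y0,x1,y1=roi; q[y0:y1,x0:x1]=m[y0:y1,x0:x1]
    n,_,st,c=cv2.connectedComponentsWithStats(q)
    for i in sorted(range(1,n),key=lambda i:-st[i,4])[:k]: print(st[i].tolist(),c[i].round(1),ray(w,c[i],z).round(1))
    return q
P=(355,215,410,265)
print("orange top");comps(s,(10,170,120),(22,255,255),P,86)
print("terracotta"); q=comps(s,(0,80,80),(10,200,255),P,76,6)
hsv=cv2.cvtColor(s["img"],cv2.COLOR_RGB2HSV)
print("white z52");w=comps(s,(0,0,200),(180,50,255),P,52,4)
print("orange side");comps(sd,(10,170,120),(22,255,255),(320,200,370,250),72)
ys,xs=np.nonzero(q);pts=np.array([ray(s,p,76)[:2] for p in zip(xs,ys)]); print("terr mean",pts.mean(0)); print(cv2.minAreaRect(pts.astype(np.float32)))
for w in(s,sd):
  for X in([543.9,-47.6,76],[543.9+.2227*25,-47.6+.975*25,86],[543.9-.2227*25,-47.6-.975*25,86]): print(X,proj(w,X).round(1))
```

```text
orange top
[396, 234, 6, 15, 51] [398.3 240.9] [535.9 -68.1  86. ]
[370, 226, 6, 17, 48] [372.5 233.9] [548.  -19.6  86. ]
[369, 244, 1, 1, 1] [369. 244.] [528.7 -13.1  86. ]
[392, 251, 1, 1, 1] [392. 251.] [516.5 -56.3  86. ]
terracotta
[380, 231, 12, 6, 17] [384.8 234.3] [549.6 -44.2  76. ]
[379, 237, 11, 6, 16] [384.5 239.5] [539.5 -43.7  76. ]
[377, 245, 11, 6, 16] [381.6 247.9] [523.2 -38.1  76. ]
[381, 227, 11, 6, 15] [386.1 229.9] [558.2 -46.7  76. ]
[378, 241, 11, 5, 14] [382.8 243.6] [531.6 -40.4  76. ]
[380, 240, 3, 2, 3] [381.  240.7] [537.1 -37.   76. ]
white z52
[376, 221, 23, 9, 107] [386.6 225. ] [571.9 -51.5  52. ]
[368, 250, 24, 10, 94] [379.5 254.8] [513.1 -37.7  52. ]
[375, 238, 15, 15, 39] [379.5 246.5] [529.2 -37.7  52. ]
[388, 237, 5, 2, 7] [390.4 237.3] [547.9 -58.9  52. ]
orange side
[337, 217, 13, 21, 134] [343.5 227.3] [540.6  -7.7  72. ]
[350, 206, 12, 12, 97] [355.1 211.4] [536.5 -73.8  72. ]
[337, 223, 6, 3, 6] [339.5 224.2] [552.3 -16.   72. ]
[337, 226, 2, 1, 2] [337.5 226. ] [554.   -8.2  72. ]
terr mean [538.78609931 -42.57070648]
((528.6710815429688, -48.14216995239258), (42.61711502075195, 59.90874099731445), 70.87086486816406)
[543.9, -47.6, 76] [386.6 237.3]
[549.4675, -23.225, 86] [374.5 233.2]
[538.3325, -71.975, 86] [400.3 239.7]
[543.9, -47.6, 76] [348.1 215.5]
[549.4675, -23.225, 86] [341.9 217. ]
[538.3325, -71.975, 86] [354.1 206.2]
```

```bash
python3 -m handwheel '{"series":[[[1.5,1,0,0,0,-0.17,0.85],[3,2,0,0,0,-0.34,0.85],[4.5,3,0,0,0,-0.51,0.85],[6,4,0,0,0,-0.68,0.85],[7.5,5,0,0,0,-0.85,0.85],[9,6,1,0,0,-1.02,0.85],[10.5,7,2,0,0,-1.19,0.85],[12,8,4,0,0,-1.36,0.85],[13.5,9,6,0,0,-1.53,0.85],[14.5,9.7,7.5,0,0,-1.572,0.85],[14.5,9.7,8,0,0,-1.572,0.85],[14.5,9.7,8,0,0,-1.572,0.85]]]}'
python3 - <<'E'
from h import *
st=status.sense();print(st["tool_pos"],st["tcp_rot"],toolmove(st,[542,-44.5,53]))
a=[]
for n in("top","side"):
    s=eyes.snapshot(n)
    y,x=(130,290) if n=="top" else(130,240)
    a.append(cv2.resize(s["img"][y:y+170,x:x+200,::-1],(400,340),interpolation=cv2.INTER_CUBIC))
cv2.imwrite("pics/e.png",np.hstack(a))
E
```

```text
time: 7.68
tool_pos: [541.5, -43.0, 140.2]
tcp_rot: [-180.0, -0.0, 167.1]
ft_force: [-0.4, -0.6, 0.2]
finger_gap: 72.6
grip_force: 0.0
[541.52151095 -43.01805839 140.19861256] [-1.79985556e+02 -4.06188231e-02  1.67069864e+02] [-0.08597774 -0.1315314   8.71983593]
```

View pics/e.png

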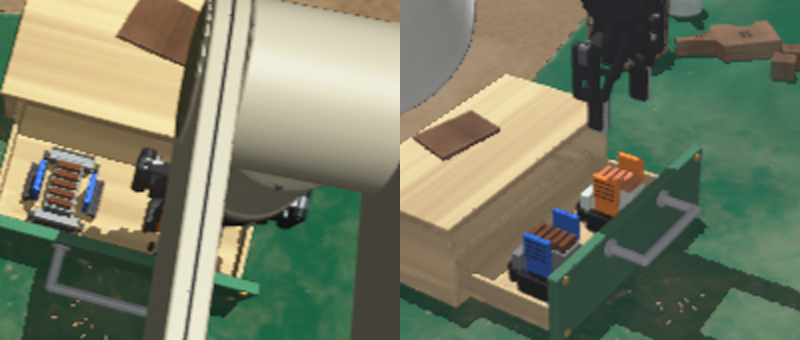

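The side view shows the fingers straddling the white cassette's line, fingertip near px (338,194), clear of the blue one. The top view is mostly blocked by the arm. I'm descending now.

```bash
python3 -m handwheel '{"series":[[[-0.1,-0.1,2,0,0,0,0.85],[-0.1,-0.1,4,0,0,0,0.85],[-0.1,-0.1,5.5,0,0,0,0.85],[-0.1,-0.1,7,0,0,0,0.85],[-0.1,-0.1,8,0,0,0,0.85],[-0.1,-0.1,8.5,0,0,0,0.85],[-0.1,-0.1,8.7,0,0,0,0.85],[-0.1,-0.1,8.7,0,0,0,0.85]]]}' 20
python3 - <<'E'
from h import *
s=eyes.snapshot("side")
cv2.imwrite("pics/f.png",cv2.resize(s["img"][170:270,290:410,::-1],(600,500),interpolation=cv2.INTER_CUBIC))
E
```

```text
time: 8.78
tool_pos: [543.0, -44.3, 53.7]
tcp_rot: [180.0, 0.0, 167.2]
ft_force: [-0.5, 1.4, 0.4]
finger_gap: 72.9
grip_force: 0.0
```

View pics/f.png

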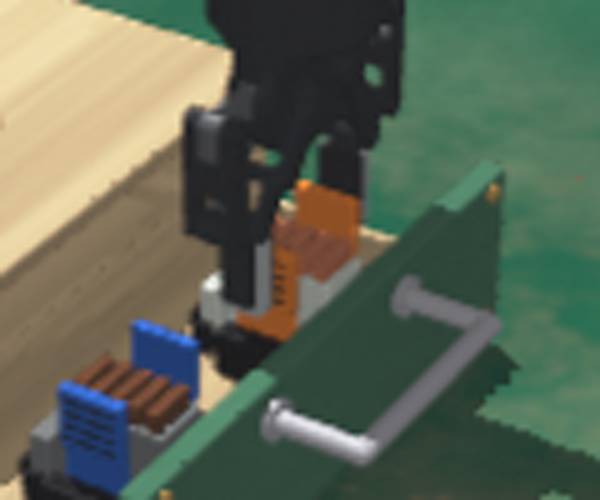

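The near finger (zoom px 220–270) stands just outside the left orange pad (zoom px 237–298), a few mm behind its middle. I'll shift it 2 mm forward and close.

```bash
python3 -m handwheel '{"series":[[[0.2,0,0,0,0,0,0.85],[0.25,0,0,0,0,0,0.75],[0.25,0,0,0,0,0,0.65],[0.25,0,0,0,0,0,0.55],[0.25,0,0,0,0,0,0.4],[0.25,0,0,0,0,0,0.2],[0.25,0,0,0,0,0,0.2],[0.25,0,0,0,0,0,0.2],[0.25,0,0,0,0,0,0.2],[0.25,0,0,0,0,0,0.2]]]}' 40
```

```text
time: 10.07
tool_pos: [541.7, -43.7, 54.9]
tcp_rot: [180.0, 0.2, 167.2]
ft_force: [-1.2, 2.1, 8.5]
finger_gap: 38.8
grip_force: 42.6
```

```bash
python3 -m handwheel '{"series":[[[0,0,-0.2,0,0,0,0.2],[0,0,-0.6,0,0,0,0.2],[0,0,-1.1,0,0,0,0.2],[0,0,-1.8,0,0,0,0.2],[0,0,-2.5,0,0,0,0.2],[0,0,-3.2,0,0,0,0.2],[0,0,-4,0,0,0,0.2],[0,0,-4.8,0,0,0,0.2],[0,0,-5.5,0,0,0,0.2],[0,0,-6,0,0,0,0.2],[0,0,-6,0,0,0,0.2]]]}' 45
python3 - <<'E'
from h import *
s=eyes.snapshot("side")
cv2.imwrite("pics/l.png",cv2.resize(s["img"][140:270,270:410,::-1],(600,557),interpolation=cv2.INTER_CUBIC))
E
```

```text
time: 11.45
tool_pos: [540.5, -43.7, 113.8]
tcp_rot: [180.0, 0.1, 167.2]
ft_force: [0.7, 0.3, -2.3]
finger_gap: 37.9
grip_force: 46.0
```

View pics/l.png

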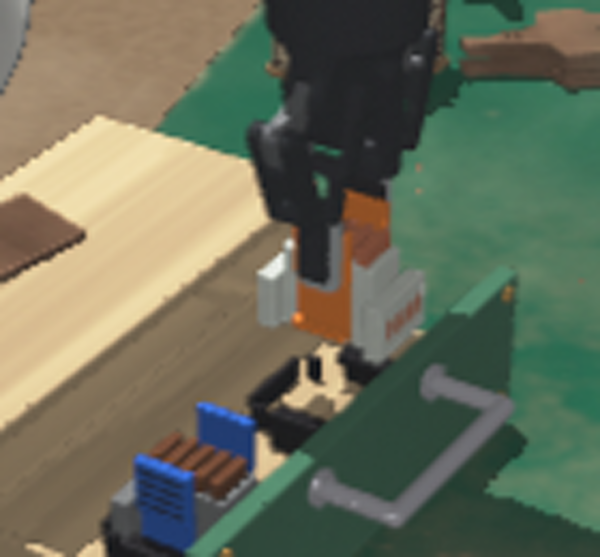

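The white cassette is out of its dock (empty dock at about px (320,390)) and hangs level. The wrist carries about its weight, and the blue-catch cassette stays in place. I'm lifting it the rest of the way.

```bash
python3 -m handwheel '{"series":[[[0,0,-0.5,0,0,0,0.2],[0,0,-1.5,0,0,0,0.2],[0,0,-3,0,0,0,0.2],[0,0,-5,0,0,0,0.2],[0,0,-7,0,0,0,0.2],[0,0,-9,0,0,0,0.2],[0,0,-11,0,0,0,0.2],[0,0,-12.3,0,0,0,0.2],[0,0,-13.2,0,0,0,0.2],[0,0,-13.5,0,0,0,0.2],[0,0,-13.5,0,0,0,0.2],[0,0,-13.5,0,0,0,0.2]]]}'
python3 -m handwheel '{"series":[[[0,0,0,0,0,0,0.2],[0,0,0,0,0,0,0.2],[0,0,0,0,0,0,0.2],[0,0,0,0,0,0,0.2]]]}'
python3 - <<'E'
from h import *
s=eyes.snapshot("side")
cv2.imwrite("pics/m.png",cv2.resize(s["img"][100:270,230:430,::-1],(660,561),interpolation=cv2.INTER_CUBIC))
E
```

```text
time: 13.0
tool_pos: [539.8, -43.6, 247.4]
tcp_rot: [-180.0, -0.1, 167.2]
ft_force: [0.4, -0.3, -2.4]
finger_gap: 37.8
grip_force: 45.9
time: 13.5
tool_pos: [540.2, -43.7, 248.3]
tcp_rot: [180.0, 0.0, 167.2]
ft_force: [1.7, 0.9, -3.1]
finger_gap: 37.8
grip_force: 45.9
```

View pics/m.png

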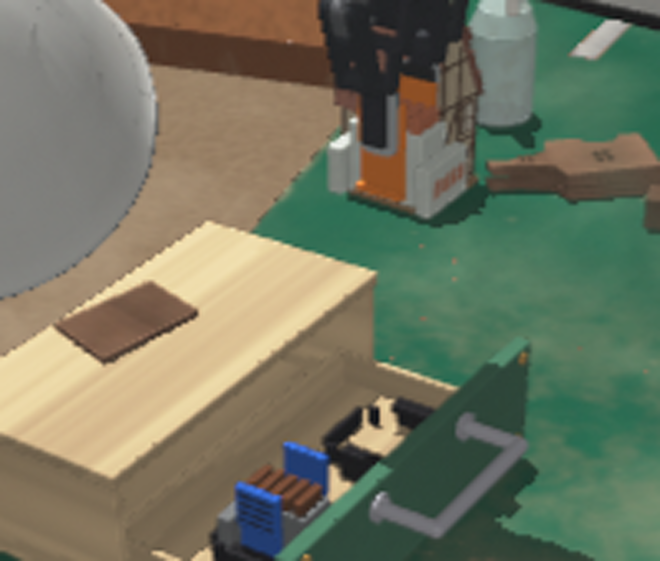

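The white cassette hangs level at about px (400,165), well above the unit top, with both catches pinched. The drawer is open, and the blue-catch cassette and the tile are in place.

```bash
python3 -c "
from bench import r
print(r.hand_in())"
```

```text
the job is handed in; nothing more can be done
None
```

I handed the job in at about 13.5 s of the 51 s allowed: the drawer is open, and the white cassette is unlocked and held level and still with both catches pinched, its underside about 110 mm above the unit's top by calculation; the grey cassette is still in its dock and I saw nothing else disturbed.

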